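# Knock pralines loose with the spring mould knocker

## Robot

A 7-joint arm with a two-finger parallel gripper is mounted at the origin on the work surface. World frame = base frame: x ahead of the robot, y to its left, z up, the work surface at z = 0. Lengths are in m, angles in rad, forces in N, time in s.
With the tool pointing down it reaches from about 0.4 to 0.85 m from the base axis. Payload 10.4 kg.
Tool frame: the origin (TCP) lies midway between the tips of the shut fingers; the grasp point (between the pads) lies 19 mm behind it; z points along the fingers, y is the line along which they close (so a half turn about z gives the same grasp; the last joint's range is limited). The gripper opens to 87 mm and grips with 3 to 60 N. Pads are 19 mm wide; open, the fingers measure 117 mm over their backs; the gripper's body (75 mm by 190 mm) begins 51 mm behind the grasp point.
Start: joints at [1.093, 0.332, -0.065, 1.46, 0.022, 1.35, -0.088], TCP at [0.275, -0.561, 0.223] pointing down, gripper open.
Joint ranges: [-2.6, 2.6], [-0.5, 2.12], [-1.47, 1.34], [0.16, 2.42], [-1.27, 4.41], [0.06, 2.06], [-2.6, 2.6]. Speed limits (rad/s): [2.22, 2.22, 2.79, 2.79, 3.14, 3.14, 3.14].

## Interface

Orientations are given as a unit quaternion [x, y, z, w].
In Python, from bench import r gives the robot as it stands.
- The arm moves only by the tool move_arm, never from a script. Its argument "targets" is a list of rows, each a list of 3 entries, a list of its own where there are three numbers: the shift along the tool's x, y, z in cm, then the turn, a rotation vector about the tool's x, y, z in rad, then the opening in per cent of the stroke, from 0 (shut) to 100 (fully open). In form: [[[x, y, z], [wx, wy, wz], gripper], ...]. A call has 1 to 20 rows; each row shifts and turns the commanded pose from where the row before left it, along the tool's axes as they then stand; what a row does not reach is not made up. A row lasts 1/8 s, in which the tool goes at most 62.5 mm and 10.7 degrees, less where a joint would pass 70% of its speed; a pose out of reach is approached as far as the arm can. A call with a gripper value outside its range is refused whole. The fingers move at their own pace and stop on an object; "grip_force" is the grip in N (left out, the last holds). Time passes only in rows, so rows that do not move let the fingers close. It gives the time, the measured TCP pose, the force, the opening and the grip force at its end, in the units of the state.
- r.read_state(): the state, without advancing time (a new reading comes with each control period).
- r.camera(name): name is "scene" or "top" or "wrist"; returns a dict with "image" (384x512x3 uint8, blue, green, red), "vertical_fov" (degrees; the focal length in pixels is half the picture's height over the tangent of half this angle, whatever the lens; pixels are square), "cx", "cy" (the principal point, pixels), "cam_to_world" (4x4, takes a point from camera to world coordinates). Camera axes: x right, y down, z forward; pixel columns grow to the right and rows downward; lengths in m; the calibration is good to about 2 mm. The wrist camera is an equidistant fisheye: a pixel r from the principal point sees the ray r / f radians off the axis. A picture is of the moment at which its call begins. There is no depth.
- r.close_job(): hands the job in; it is judged then, once.
The state is a dict: "time": time; "joint_positions": joint angles; "joint_vel": joint speeds; "joint_torque": joint torques, N m; "ee_pos": TCP position; "eef_rot": TCP orientation; "ft_force": force on the tool from outside, world axes, zero at the start; "torque": the same for the moment, N m; "width": finger opening in m; "grip_force": force on a finger pad.
Only numpy, scipy, OpenCV 4.12 (cv2) and the standard library are available. Lean on these libraries where they do the work, as an engineer would, in place of code of your own. Each camera call takes 0.05 s, during which the arm holds its last target. There are 200 camera calls.

## Task

Free the pralines with a blow of the mould knocker: first turn the strength wheel until its red pointer stands right over the yellow rider, then draw the striker knob back along its slanting line until the sear catches, without forcing it on against the backstop, and let go of it. Then press the red trip pad to fire it, so that the mould is knocked fully home on its buffers, leaving the wheel at the rider and the bowl, dish and scoop where they are.

Things in the scene. Friction and masses are not known exactly. Their poses are not given: they have to be found in the camera images.
- knocker: the mould knocker, fixed. Origin at table level under its middle; +x points away from the robot, z up. Base plate 260 x 180 x 12 mm, with a wing to +y under the strength wheel. The striker line lies in its plane y = 0, passes (50, 0, 85) mm (middle of the mould's back) and rises towards the robot along (-0.574, 0, 0.819), 35 degrees from vertical
- guard_edge (a point): middle of the red front edge (nearest the robot) of a clear guard lying flat 330 mm above the table: 144 mm wide along the knocker's y, reaching 63 mm from here to its +x, on posts 31 mm behind this edge at y = -68 and +68 mm. It hangs over the knob, so the knob can only be taken with the tool leaning along the striker line
- knob (a point): grip point on the axis of the striker's black knob; moves with it. Its z axis points up the striker line, its y is the knocker's y. Neck of 30 mm diameter from 17 mm below this point to 18 mm above, then a yellow flange, 46 mm across, 10 mm thick. At rest the fixed red guide bracket (50 mm wide along y) ends 36 mm below this point
- striker (a joint): travel of the striker up its line in m: 0 at rest, grows as drawn; spring 180 N/m. It is caught at some point from 35 to 46 mm, depending on the wheel; draw about 5 mm past that for the sear to snap under, then let it settle back. Lifting the sear adds 2 to 4 N on the way. An orange backstop ends the draw about 9 mm past the catch: over about 20 N on it drives the wheel off its mark
- trip_pad (a point): middle of the upper face of the red trip pad, 34 x 34 x 10 mm, level at rest, on the far end of the sear lever, free above; the lever's pivot lies 60 mm from here to the knocker's -x. Pressed down 15 to 25 mm with 5 to 9 N it trips the sear, and springs back when let go. The wheel shifts it by some mm
- sear (a joint): angle of the sear lever in rad: 0 is home (engaged), grows as the trip pad goes down; end of swing 0.55
- wheel: strength wheel: white disc of 45 mm radius, axis upright, 52 to 64 mm above the table; origin on its axis at the underside, own x towards its red pointer. On it a black grip bar along its x, 70 mm long, 14 mm wide, 28 mm tall (64 to 92 mm above the table). Turns stiffly (0.2 N m) and stays put. Stands on a fixed grey pedestal of 50 mm radius
- pointer (a point): outer end of the red pointer on the wheel's rim, 55 mm from the wheel's axis, on the far side as seen from the robot; 7 mm wide
- rider_mark (a point): top of the yellow rider on the pedestal under the wheel's rim, also 55 mm from the wheel's axis, 7 mm wide, just below the pointer's path; it stays put. At the start the pointer stands 0.5 to 1.5 rad anticlockwise (from above) of it
- mould (a joint): travel of the praline mould down its cradle in m: 0 at the start, 0.008 when it lies home on its rubber buffers. Stiff (2.5 N). The mould is a pale blue plate 150 x 80 x 24 mm leaning at 35 degrees
- blue_bowl: loose blue ceramic bowl, 130 mm across, 60 mm high, origin under its centre; bystander
- glass_dish: loose glass dish, 80 mm across, 35 mm high, origin under its centre; bystander
- scoop: loose steel measuring scoop, cup 54 mm across and 32 mm high with its origin under the cup's centre, handle 87 mm long to its own -x; bystander

How it is judged:
By the outcome, as a careful person would: the job done as asked, in the order asked, and still so for the second after the job is handed in, with the robot touching nothing.
It also fails if it takes over 72 s, if anything falls off the work surface, if the arm or the gripper's body presses on something with over 40 N, if the wrist force passes 120 N, or if a joint passes its speed limit or range.

## Working session

There is one attempt and no reset: what is moved stays moved. The work goes in short steps, Python scripts to look and compute and a tool call to move; the robot and the scene stay as the last step left them, time stands still between calls to the robot, and variables do not carry over. Pictures are saved under pics/ and viewed, at most 11 in all, crops included, and the job is handed in when it is done.

Besides the shell and the picture viewer there is one more tool, called after "Call:" by a JSON object that holds its "fn" and its "kwargs", one argument or row to a line. move_arm: Moves the arm, as the interface text tells. Its arguments: {"type":"object","properties":{"targets":{"type":"array"},"grip_force":{"type":"number"}},"required":["targets"]}

```bash
ls; mkdir -p pics
cat > h.py <<'E'
import numpy as np,cv2
from bench import r
from scipy.spatial.transform import Rotation as R
def ray(c,u,v,fish=False):
    f=c["image"].shape[0]/2/np.tan(np.radians(c["vertical_fov"])/2)
    d=np.array([u-c["cx"],v-c["cy"]],float)
    if fish:
        n=np.linalg.norm(d)+1e-9;t=n/f;q=np.r_[d/n*np.sin(t),np.cos(t)]
    else: q=np.r_[d/f,1];q/=np.linalg.norm(q)
    T=np.array(c["cam_to_world"]);return T[:3,3],T[:3,:3]@q
def onz(c,u,v,z,fish=False):
    o,d=ray(c,u,v,fish);return o+d*(z-o[2])/d[2]
def tri(*rays):
    A=np.zeros((3,3));b=np.zeros(3)
    for o,d in rays:
        P=np.eye(3)-np.outer(d,d);A+=P;b+=P@o
    x=np.linalg.solve(A,b);return x,[np.linalg.norm((np.eye(3)-np.outer(d,d))@(x-o)) for o,d in rays]
E
python3 - <<'E'
from h import *
for n in("scene","top"):
    c=r.camera(n);cv2.imwrite(f"pics/{n}0.png",c["image"]);cv2.imwrite(f"pics/{n}0b.png",cv2.resize(c["image"],(800,600),interpolation=cv2.INTER_CUBIC))
    print(n,c["vertical_fov"],c["cx"],c["cy"],np.round(c["cam_to_world"],3).tolist())
print(r.read_state())
E
```

```text
pics
scene 45.370602355785195 248.45769519272122 191.5111425306115 [[-0.058, 0.693, -0.719, 1.318], [0.998, 0.055, -0.028, -0.023], [0.02, -0.719, -0.695, 0.875], [0.0, 0.0, 0.0, 1.0]]
top 56.237332496847294 259.0262931202624 189.6713775438543 [[-0.007, -0.999, 0.046, 0.59], [-1.0, 0.008, 0.023, -0.045], [-0.024, -0.046, -0.999, 1.027], [0.0, 0.0, 0.0, 1.0]]
{'time': 0.1, 'joint_positions': array([ 1.09338535,  0.33276371, -0.06469015,  1.46082462,  0.0216431 ,
        1.34991325, -0.08849076]), 'joint_vel': array([ 1.05747280e-03, -2.30681123e-03,  6.12050835e-04, -1.64201407e-03,
        6.93166678e-05, -1.38826836e-03,  1.72012619e-03]), 'joint_torque': array([ 1.26463819e-03, -6.24541926e+01,  2.43590889e-02, -3.90720212e+01,
       -6.14323304e-02,  3.65529978e-02,  3.54165627e-05]), 'ee_pos': array([ 0.27438973, -0.56117536,  0.22187719]), 'eef_rot': array([ 9.74251280e-01,  2.25464133e-01, -1.85110713e-04, -5.77383509e-04]), 'ft_force': array([0.44894055, 0.80794077, 0.40560962]), 'torque': array([-0.01368952,  0.03526307, -0.01159792]), 'grip_force': 0.0, 'width': 0.08691668024847471}
```

View pics/scene0b.png

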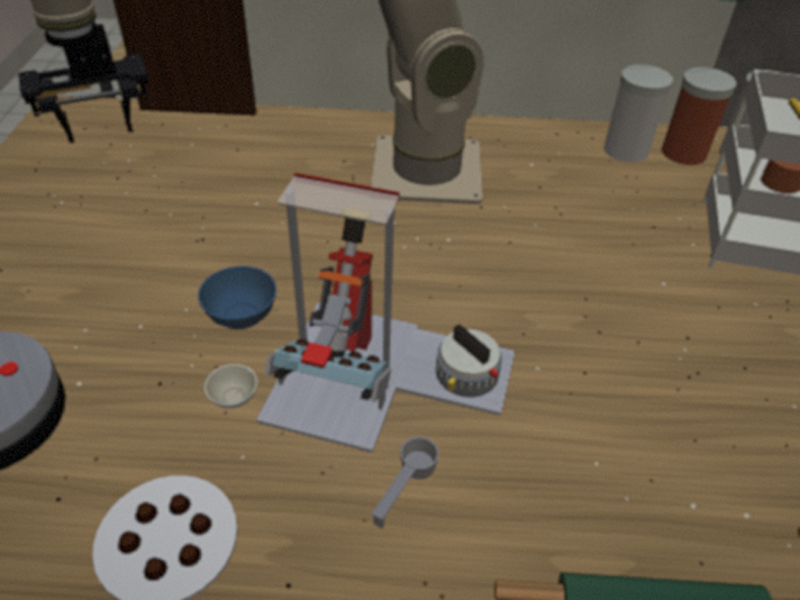

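View pics/top0b.png

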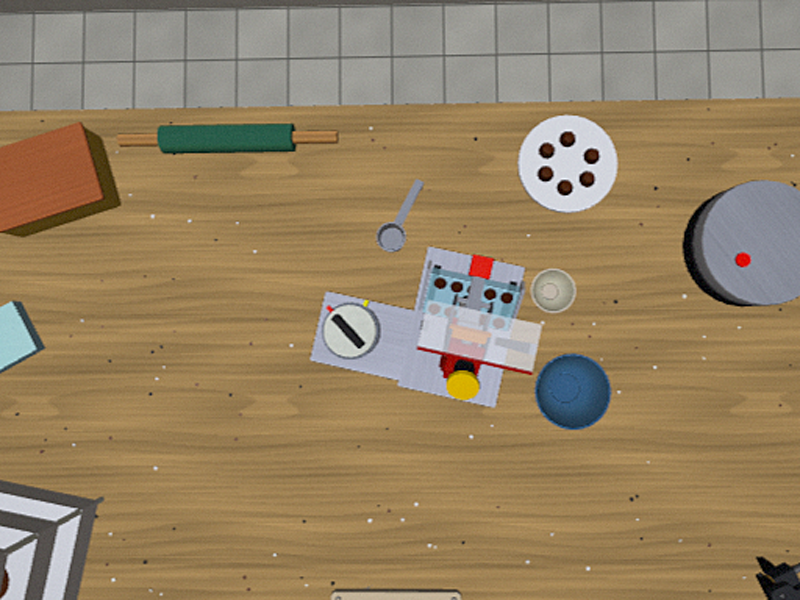

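The scene view (800x600) shows the pointer at (494,373), the rider at (451,383) and the pad at (317,354). In the top view the pointer is at (331,309), the rider at (366,303), the pad at (481,266), the flange at (463,385), and the guard edge runs (418,349)–(533,373).

```bash
cat > m.py <<'E'
from h import *
def blobs(img,kind,roi=None,amin=6):
    h=cv2.cvtColor(img,cv2.COLOR_BGR2HSV)
    if kind=="red": m=cv2.inRange(h,(0,140,90),(6,255,255))|cv2.inRange(h,(174,140,90),(180,255,255))
    if kind=="yel": m=cv2.inRange(h,(22,140,120),(33,255,255))
    if kind=="blk": m=cv2.inRange(h,(0,0,0),(180,255,50))
    if roi: k=np.zeros_like(m);x0,y0,x1,y1=roi;k[y0:y1,x0:x1]=255;m&=k
    n,l,s,c=cv2.connectedComponentsWithStats(m)
    return [(np.round(c[i],1).tolist(),s[i].tolist()) for i in range(1,n) if s[i,4]>=amin],l
E
python3 - <<'E'
from m import *
for n,roi in(("top",(190,150,360,270)),("scene",(160,100,340,270))):
    im=cv2.imread(f"pics/{n}0.png")
    for k in("red","yel","blk"):
        print(n,k,*blobs(im,k,roi)[0],sep="\n ")
t=cv2.imread("pics/top0.png")[150:270,190:360];s=cv2.imread("pics/scene0.png")[100:250,170:330]
a=cv2.resize(t,(800,565),interpolation=cv2.INTER_CUBIC);cv2.imwrite("pics/tc.png",a)
E
```

```text
top
 red
 ([307.4, 170.2], [300, 163, 16, 16, 183])
 ([210.4, 197.2], [209, 196, 4, 4, 10])
 ([297.4, 232.1], [267, 222, 74, 20, 233])
top
 yel
 ([233.9, 193.4], [233, 192, 3, 4, 9])
 ([295.8, 246.1], [286, 237, 21, 19, 313])
top
 blk
 ([282.6, 181.8], [280, 179, 5, 5, 8])
 ([291.9, 183.6], [289, 181, 7, 6, 14])
 ([311.1, 188.3], [310, 186, 4, 6, 7])
 ([315.3, 187.7], [314, 186, 3, 5, 6])
 ([326.3, 189.7], [325, 188, 3, 5, 6])
 ([222.5, 211.6], [213, 202, 20, 21, 123])
 ([296.6, 233.9], [291, 230, 13, 8, 71])
scene
 red
 ([192.7, 111.8], [189, 111, 8, 3, 10])
 ([208.0, 114.6], [198, 113, 21, 4, 22])
 ([228.9, 118.5], [220, 117, 18, 4, 21])
 ([225.6, 167.3], [211, 159, 27, 18, 227])
 ([214.4, 183.6], [213, 180, 4, 8, 17])
 ([226.3, 190.9], [223, 182, 8, 22, 104])
 ([221.1, 206.1], [220, 205, 3, 3, 8])
 ([225.2, 218.3], [222, 213, 7, 11, 50])
 ([202.3, 226.6], [193, 220, 19, 15, 201])
 ([315.7, 237.9], [314, 236, 4, 5, 15])
scene
 yel
 ([288.8, 243.4], [287, 242, 4, 4, 12])
scene
 blk
 ([262.7, 100.4], [260, 100, 6, 2, 9])
 ([225.8, 147.2], [220, 140, 13, 15, 155])
 ([231.2, 196.2], [225, 177, 11, 35, 108])
 ([206.5, 192.6], [200, 180, 11, 24, 59])
 ([165.1, 202.6], [160, 197, 13, 11, 44])
 ([301.3, 219.9], [291, 209, 22, 23, 220])
 ([215.5, 226.1], [212, 225, 8, 4, 22])
 ([179.7, 238.2], [176, 236, 10, 6, 39])
 ([234.1, 251.8], [232, 249, 5, 6, 24])
```

View pics/tc.png

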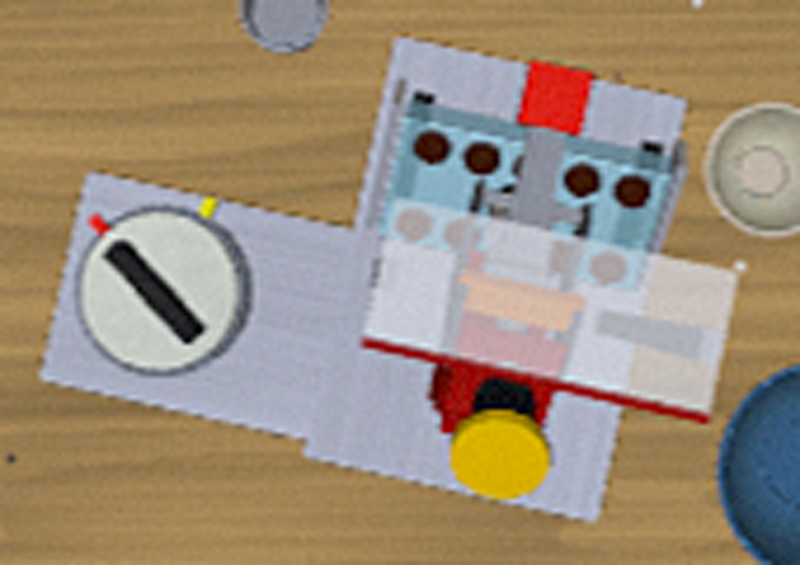

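The crop shows the base plate corners, guard edge ends, flange, grip bar, pointer and rider clearly. The pointer is about 1 rad anticlockwise of the rider.

```bash
cat > geo.py <<'E'
from m import *
t=r.camera("top");s=r.camera("scene")
cc=lambda x,y:(190+x*170/800,150+y*120/565)
A=onz(t,*cc(395,40),.012);B=onz(t,*cc(686,100),.012);C=onz(t,*cc(598,520),.012)
print("base",A,B,C,np.linalg.norm(A-B),np.linalg.norm(B-C))
y1=(A-B);yaw1=np.arctan2(-y1[0],y1[1]);x1=B-C;yaw2=np.arctan2(x1[1],x1[0])
G1=onz(t,*cc(362,343),.33);G2=onz(t,*cc(709,418),.33);g=G1-G2;yaw3=np.arctan2(-g[0],g[1])
print("yaws",yaw1,yaw2,yaw3,"guard",G1,G2,np.linalg.norm(g),(G1+G2)/2)
yaw=np.mean([yaw1,yaw2,yaw3]);ex=np.array([np.cos(yaw),np.sin(yaw),0]);ey=np.array([-np.sin(yaw),np.cos(yaw),0])
O=(A+B)/2-ex*.13
O2=B+ey*.09-ex*.13
print("O",O,O2)
L=lambda p:np.round([(p-O)@ex,(p-O)@ey,p[2]],4)
print("guardmid local",L((G1+G2)/2))
pad=tri(ray(t,307.4,170.2),ray(s,202.3,226.6));print("pad",pad,L(pad[0]))
po=tri(ray(t,210.4,197.2),ray(s,315.7,237.9));print("ptr",po)
ri=tri(ray(t,233.9,193.4),ray(s,288.8,243.4));print("rider",ri)
# wheel axis: bar centre top at z .092
bar=onz(t,222.5,211.6,.090);print("bar/axis",bar)
for z in(.058,.064):
  p=onz(t,210.4,197.2,z);print("ptr ang",np.arctan2(*(p-bar)[1::-1]),np.hypot(*(p-bar)[:2]))
p=onz(t,233.9,193.4,.052);print("rider ang",np.arctan2(*(p-bar)[1::-1]),np.hypot(*(p-bar)[:2]))
# flange on striker line
d=-.574*ex+np.array([0,0,.819]);P=O+.05*ex;P[2]=.085
for uv,nm in(((295.8,246.1),"flange mid/top face"),):
  o,q=ray(t,*uv);M=np.array([d,-q]).T;k=np.linalg.lstsq(M,o-P,rcond=None)[0];x=P+k[0]*d;print(nm,k[0],x,L(x),np.linalg.norm(M@k-(o-P)))
E
python3 geo.py
```

```text
base [ 0.72528189 -0.06400866  0.012     ] [ 0.68736534 -0.23806174  0.012     ] [ 0.43782255 -0.18187147  0.012     ] 0.17813516919077518 0.25579083826825305
yaws -0.21449358201027607 -0.22147900504678258 -0.2181873839509972 guard [ 0.55801897 -0.04327641  0.33      ] [ 0.52667519 -0.18464487  0.33      ] 0.14480149000538337 [ 0.54234708 -0.11396064  0.33      ]
O [ 0.57940196 -0.12291237  0.012     ] [ 0.57991334 -0.12207008  0.012     ]
guardmid local [-0.0381  0.0007  0.33  ]
pad (array([ 0.67775019, -0.14318891,  0.14591898]), [np.float64(8.732154310886552e-05), np.float64(8.732154310889985e-05)]) [0.1004 0.0015 0.1459]
ptr (array([0.61558731, 0.10951166, 0.05825367]), [np.float64(0.00014994152417620234), np.float64(0.00014994152417622337)])
rider (array([0.62585505, 0.04749182, 0.04506255]), [np.float64(0.0003623938562678808), np.float64(0.00036239385626788464)])
bar/axis [0.57691031 0.07293403 0.09      ]
ptr ang 0.760025241957183 0.05337165124755682
ptr ang 0.748917691808851 0.05260273313803955
rider ang -0.49765947062787824 0.05541697584743146
flange mid/top face 0.21896346518185186 [ 0.50550912 -0.10653947  0.26433108] [-0.0757 -0.      0.2643] 0.002991895995711251
```

Call:
{"fn": "move_arm", "kwargs": {
  "targets": [
    [[0, 0, -5], [0, 0, 0], 100],
    [[0, 0, -5], [0, 0, 0], 100],
    [[0, 0, -5], [0, 0, 0], 100],
    [[0, 0, -5], [0, 0, 0], 100],
    [[3.44, -2.73, 0], [0, 0, 0], 100],
    [[3.44, -2.73, 0], [0, 0, 0], 100],
    [[3.44, -2.73, 0], [0, 0, 0], 100],
    [[3.44, -2.73, 0], [0, 0, 0], 100],
    [[3.44, -2.73, 0], [0, 0, 0], 100],
    [[3.44, -2.73, 0], [0, 0, 0], 100],
    [[3.44, -2.73, 0], [0, 0, 0], 100],
    [[3.44, -2.73, 0], [0, 0, 0], 100],
    [[3.44, -2.73, 0], [0, 0, 0], 100],
    [[3.44, -2.73, 0], [0, 0, 0], 100],
    [[3.44, -2.73, 0], [0, 0, 0], 100],
    [[3.44, -2.73, 0], [0, 0, 0], 100],
    [[3.44, -2.73, 0], [0, 0, 0], 100],
    [[3.44, -2.73, 0], [0, 0, 0], 100],
    [[3.44, -2.73, 0], [0, 0, 0], 100],
    [[3.44, -2.73, 0], [0, 0, 0], 100]
  ]
}}

```text
time: 2.7
ee_pos: [0.5776, 0.0738, 0.4225]
eef_rot: [0.974, 0.225, -0.0, 0.0]
ft_force: [1.1, 0.1, 0.7]
width: 0.087
grip_force: 0.0
```

Call:
{"fn": "move_arm", "kwargs": {
  "targets": [
    [[0, 0, 5], [0, 0, -0.145], 100],
    [[0, 0, 5], [0, 0, -0.145], 100],
    [[0, 0, 5], [0, 0, 0], 100],
    [[0, 0, 5], [0, 0, 0], 100],
    [[0, 0, 0], [0, 0, 0], 100]
  ]
}}

```text
time: 3.32
ee_pos: [0.5751, 0.0719, 0.2194]
eef_rot: [0.931, 0.364, -0.003, -0.001]
ft_force: [-1.0, -0.5, 0.8]
width: 0.087
grip_force: 0.0
```

Run:
```python
from m import *
c=r.camera("wrist");cv2.imwrite("pics/w1.png",c["image"])
print(c["vertical_fov"],c["cx"],c["cy"]);st=r.read_state()
print(st["ee_pos"],R.from_quat(st["eef_rot"]).as_matrix().round(3).tolist(),st["ft_force"],st["joint_positions"].round(2))
for k in("red","yel","blk"):
    for b in blobs(c["image"],k,amin=15)[0]: print(k,b,onz(c,*b[0],{"red":.058,"yel":.05,"blk":.092}[k],True).round(4))
```

```text
65.70646984690485 253.88724086032468 192.75975353722959
[0.57664149 0.07248863 0.22245007] [[0.735, 0.678, -0.002], [0.678, -0.735, -0.0], [-0.002, -0.001, -1.0]] [0.92848731 0.24432435 1.4570806 ] [ 0.33  0.3  -0.64  1.55  0.18  1.35 -1.16]
red ([255.3, 128.4], [252, 123, 7, 11, 66]) [0.6152 0.109  0.058 ]
red ([352.6, 364.8], [345, 360, 16, 11, 131]) [ 0.453  -0.2617  0.058 ]
yel ([301.3, 156.9], [296, 153, 12, 9, 67]) [0.6268 0.0485 0.05  ]
blk ([254.6, 178.8], [249, 145, 12, 68, 783]) [0.5792 0.0768 0.092 ]
blk ([509.7, 191.5], [508, 185, 4, 13, 45]) [ 0.8061 -0.1878  0.092 ]
blk ([508.8, 213.8], [506, 207, 6, 13, 67]) [ 0.7883 -0.2165  0.092 ]
blk ([250.8, 316.5], [0, 220, 512, 164, 57810]) [ 0.4483 -0.0377  0.092 ]
```

View pics/w1.png

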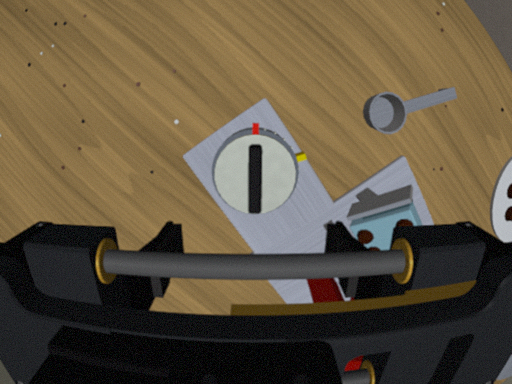

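The wrist view shows the bar aligned with the tool, the pointer at (255,128) and the rider at (301,157). I'll grip the bar and turn it about 1.2 rad clockwise.

Call:
{"fn": "move_arm", "kwargs": {
  "targets": [
    [[0.2, 0, 5], [0, 0, 0.015], 100],
    [[0, 0, 5], [0, 0, 0], 60],
    [[0, 0, 3.8], [0, 0, 0], 50],
    [[0, 0, 1.5], [0, 0, 0], 40],
    [[0, 0, 0], [0, 0, 0], 0],
    [[0, 0, 0], [0, 0, 0], 0],
    [[0, 0, 0], [0, 0, 0], 0],
    [[0, 0, 0], [0, 0, 0], 0]
  ],
  "grip_force": 25
}}

```text
time: 4.38
ee_pos: [0.5791, 0.074, 0.0704]
eef_rot: [0.934, 0.357, 0.001, 0.0]
ft_force: [0.2, 0.1, -0.2]
width: 0.0249
grip_force: 0.0
```

Call:
{"fn": "move_arm", "kwargs": {
  "targets": [
    [[0, 0, 0], [0, 0, 0], 0],
    [[0, 0, 0], [0, 0, 0], 0],
    [[0, 0, 0], [0, 0, 0.1], 0],
    [[0, 0, 0], [0, 0, 0.15], 0],
    [[0, 0, 0], [0, 0, 0.15], 0],
    [[0, 0, 0], [0, 0, 0.15], 0],
    [[0, 0, 0], [0, 0, 0.15], 0],
    [[0, 0, 0], [0, 0, 0.15], 0],
    [[0, 0, 0], [0, 0, 0.15], 0],
    [[0, 0, 0], [0, 0, 0.15], 0],
    [[0, 0, 0], [0, 0, 0], 0],
    [[0, 0, 0], [0, 0, 0], 0]
  ]
}}

```text
time: 5.88
ee_pos: [0.5784, 0.0742, 0.0698]
eef_rot: [0.978, -0.207, -0.0, 0.0]
ft_force: [-3.6, 0.4, 5.7]
width: 0.0138
grip_force: 25.0
```

```bash
cat > wl.py <<'E'
from m import *
import sys
ax=np.array([.5778,.0738])
for n in("wrist","top"):
    c=r.camera(n);cv2.imwrite(f"pics/{sys.argv[1]}{n}.png",c["image"])
    for k,z in(("red",.058),("yel",.05)):
        for b in blobs(c["image"],k,amin=5)[0]:
            p=onz(c,*b[0],z,n=="wrist")[:2]-ax
            if .04<np.hypot(*p)<.07: print(n,k,b,p.round(4),np.arctan2(p[1],p[0]))
st=r.read_state();M=R.from_quat(st["eef_rot"]).as_matrix();print(st["ee_pos"],M.round(3).tolist(),st["ft_force"],st["torque"],st["width"],"tool x az",np.arctan2(M[1,0],M[0,0]))
E
python3 wl.py a
```

```text
wrist red ([254.1, 152.2], [248, 142, 13, 21, 247]) [ 0.0456 -0.0191] -0.3962064891796489
wrist yel ([262.8, 141.1], [257, 133, 11, 19, 158]) [ 0.0487 -0.0263] -0.4955398311496066
wrist yel ([293.9, 273.6], [293, 271, 3, 7, 15]) [-0.0461 -0.0098] -2.93302348671697
top red ([230.8, 194.1], [229, 192, 4, 5, 10]) [ 0.0458 -0.0195] -0.40233508443610466
top yel ([233.8, 193.3], [233, 192, 3, 4, 10]) [ 0.0482 -0.0269] -0.5088378364894997
[0.57841554 0.07417073 0.06981224] [[0.914, -0.405, -0.0], [-0.405, -0.914, -0.0], [-0.0, 0.0, -1.0]] [-3.84867103  0.4772369   6.40301124] [ 0.18109319  0.88703565 -0.18462109] 0.013584710711251627 tool x az -0.41663603039188474
```

Call:
{"fn": "move_arm", "kwargs": {
  "targets": [
    [[0, 0, 0], [0, 0, 0.09], 0],
    [[0, 0, 0], [0, 0, 0], 0],
    [[0, 0, 0], [0, 0, 0], 0]
  ]
}}

```text
time: 6.35
ee_pos: [0.5784, 0.0742, 0.0698]
eef_rot: [0.968, -0.251, -0.0, 0.0]
ft_force: [-4.2, -0.9, 6.1]
width: 0.0136
grip_force: 25.0
```

```bash
python3 wl.py b; python3 -c "
import cv2;a=cv2.imread('pics/bwrist.png')[100:220,180:340];cv2.imwrite('pics/bc.png',cv2.resize(a,(800,600),interpolation=cv2.INTER_CUBIC))"
```

```text
wrist red ([254.3, 152.0], [248, 142, 14, 21, 257]) [ 0.0436 -0.0232] -0.4900073165899214
wrist yel ([253.5, 136.6], [249, 133, 10, 9, 81]) [ 0.0513 -0.027 ] -0.4841642895902827
wrist yel ([294.1, 274.1], [293, 271, 3, 7, 15]) [-0.0474 -0.0055] -3.0254858447718265
top red ([232.1, 195.1], [231, 194, 3, 3, 8]) [ 0.043 -0.023] -0.49066822866671317
top yel ([234.2, 192.2], [233, 191, 3, 3, 6]) [ 0.0511 -0.028 ] -0.500368908895142
[0.57840979 0.07419693 0.06981248] [[0.874, -0.485, -0.0], [-0.485, -0.874, 0.0], [-0.0, 0.0, -1.0]] [-3.83020145  0.64075423  5.73147507] [ 0.12849886  0.97636515 -0.1981503 ] 0.013658214685610725 tool x az -0.5065945366841679
```

View pics/bc.png

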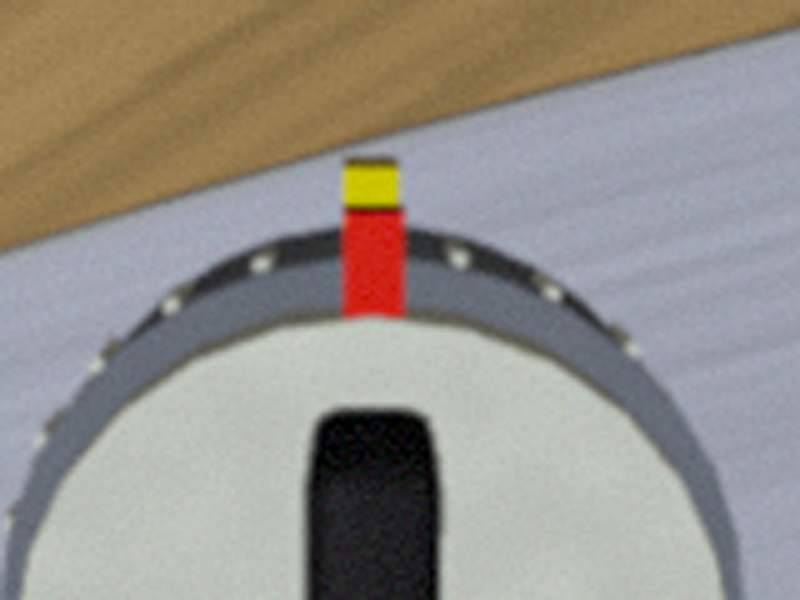

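The crop shows the pointer (red, 345–405) squarely over the rider (yellow, 345–400). I'll release, rise, swing over to the knob and lean.

Call:
{"fn": "move_arm", "kwargs": {
  "targets": [
    [[0, 0, 0], [0, 0, 0], 50],
    [[0, 0, 0], [0, 0, 0], 50],
    [[0, 0, 0], [0, 0, 0], 50],
    [[0, 0, -3], [0, 0, 0], 60],
    [[0, 0, -5], [0, 0, 0], 100],
    [[0, 0, -5], [0, 0, 0], 100],
    [[0, 0, -5], [0, 0, 0], 100],
    [[0, 0, -5], [0, 0, 0], 100],
    [[0, 0, -5], [0, 0, -0.145], 100],
    [[0, 0, -5], [0, 0, -0.145], 100],
    [[-1.6, 3.8, 0], [0, 0, 0], 100],
    [[-1.6, 3.8, 0], [0, 0, 0], 100],
    [[-1.6, 3.8, 0], [0, 0, 0], 100],
    [[-1.6, 3.8, 0], [0, 0, 0], 100],
    [[-1.6, 3.8, 0], [0, 0, 0], 100],
    [[0, 0, 0], [0, 0.153, 0], 100],
    [[0, 0, 0], [0, 0.153, 0], 100],
    [[0, 0, 0], [0, 0.153, 0], 100],
    [[0, 0, 0], [0, 0.152, 0], 100],
    [[0, 0, 0], [0, 0, 0], 100]
  ]
}}

```text
time: 8.95
ee_pos: [0.4636, -0.0943, 0.3962]
eef_rot: [0.949, -0.104, 0.295, 0.032]
ft_force: [-0.5, 0.1, 0.5]
width: 0.087
grip_force: 0.0
```

Run:
```python
from m import *
c=r.camera("wrist");cv2.imwrite("pics/w3.png",c["image"]);t=r.camera("top");cv2.imwrite("pics/t3.png",t["image"])
st=r.read_state()
print(st["ee_pos"],R.from_quat(st["eef_rot"]).as_matrix().round(3).tolist(),st["ft_force"],st["joint_positions"].round(2))
for n,im in(("w",c),("t",t)):
  for k in("red","yel"):
    for b in blobs(im["image"],k,amin=8)[0]: print(n,k,b)
```

```text
[ 0.46427307 -0.09429111  0.40080306] [[0.802, -0.217, 0.556], [-0.178, -0.976, -0.124], [0.57, 0.001, -0.822]] [0.55928084 1.41288274 0.47255684] [ 0.29 -0.5  -0.16  1.99 -0.03  1.04 -1.66]
w red ([440.8, 111.2], [437, 107, 9, 9, 55])
w red ([253.6, 157.8], [175, 156, 160, 6, 620])
w red ([254.3, 196.1], [235, 189, 40, 23, 557])
w red ([159.8, 202.2], [158, 199, 4, 7, 20])
w yel ([254.0, 221.7], [234, 202, 41, 41, 1316])
w yel ([410.8, 261.7], [409, 259, 4, 6, 11])
w yel ([372.7, 380.1], [372, 378, 3, 5, 10])
t red ([475.2, 165.9], [471, 162, 10, 9, 70])
t red ([307.3, 172.6], [300, 165, 16, 16, 182])
t red ([232.4, 195.4], [231, 194, 3, 4, 8])
t red ([297.5, 232.1], [267, 222, 74, 20, 232])
t yel ([295.8, 246.1], [286, 237, 21, 19, 315])
```

View pics/w3.png

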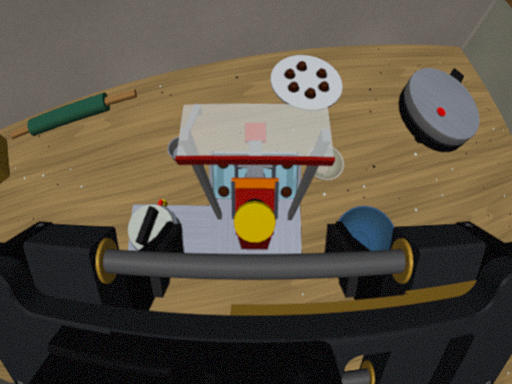

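The wrist view shows the flange at (254,222), below the guard edge, with the knocker square to the tool. I'll triangulate the flange.

Run:
```python
from m import *
c=r.camera("wrist");t=r.camera("top")
b=[x for x in blobs(c["image"],"yel",amin=500)[0]][0]
yf,l=blobs(t["image"],"yel",amin=200);b2=yf[0]
x,e=tri(ray(c,*b[0],True),ray(t,*b2[0]));print("flange",x,e)
yaw=-.218;ex=np.array([np.cos(yaw),np.sin(yaw),0]);d=-.574*ex+[0,0,.819]
O=np.array([.5797,-.1225,0]);v=x-O;print("local",v@ex,v[1]*ex[0]-v[0]*ex[1],v[2])
s=(v-.05*ex-[0,0,.085])@d;P=O+.05*ex+s*d+[0,0,.085];print("s",s,P)
K=x-.026*d;print("K",K,"line K",P-.026*d)
st=r.read_state();M=R.from_quat(st["eef_rot"]).as_matrix();g=st["ee_pos"]-.019*M[:,2]
print("grasp",g,"K in tool (cm)",(M.T@(K-g)*100).round(2))
# rotation to target
ey=np.array([-ex[1],ex[0],0]);T=np.c_[np.cross(-ey,-d),-ey,-d]
print("rotvec",R.from_matrix(M.T@T).as_rotvec().round(3),"K in target tool",(T.T@(K-g)*100).round(2))
A=ray(c,253.6,157.8,True);print("guard",A[0]+A[1]*(.33-A[0][2])/A[1][2])
```

```text
flange [ 0.50524841 -0.1035409   0.25762334] [np.float64(0.0005311453770409138), np.float64(0.0005311453770409566)]
local -0.0767898910296636 0.0024081809404304585 0.2576233431286957
s 0.21415591547342866 [ 0.50850051 -0.10672786  0.26039369]
K [ 0.51981919 -0.10676862  0.23632934] line K [ 0.52307129 -0.10995559  0.23909969]
grasp [ 0.45395651 -0.09242494  0.41762835] K in tool (cm) [-4.84 -0.05 18.73]
rotvec [ 0.002  0.002 -0.001] K in target tool [-4.89 -0.02 18.72]
guard [ 0.54972763 -0.11237989  0.33      ]
```

Call:
{"fn": "move_arm", "kwargs": {
  "targets": [
    [[-1.2, 0, 2], [0, 0, 0], 100],
    [[-1.2, 0, 2], [0, 0, 0], 100],
    [[-1.2, 0, 2], [0, 0, 0], 100],
    [[-1.3, 0, 2], [0, 0, 0], 100],
    [[0, 0, 2], [0, 0, 0], 100],
    [[0, 0, 0], [0, 0, 0], 100]
  ]
}}

```text
time: 9.9
ee_pos: [0.4807, -0.099, 0.29]
eef_rot: [0.949, -0.105, 0.296, 0.033]
ft_force: [-0.3, 0.1, -1.1]
width: 0.0873
grip_force: 0.0
```

```bash
cat > k.py <<'E'
from m import *
c=r.camera("wrist");t=r.camera("top");cv2.imwrite("pics/w4.png",c["image"])
bs=blobs(c["image"],"yel",amin=300)[0];print(bs)
K=np.array([.5208,-.1080,.2375])
yaw=-.218;ex=np.array([np.cos(yaw),np.sin(yaw),0]);d=-.574*ex+[0,0,.819]
if bs:
    b2=blobs(t["image"],"yel",amin=100)[0];print(b2)
    if b2: print("tri",tri(ray(c,*bs[0][0],True),ray(t,*b2[0][0]))[0]-.026*d)
st=r.read_state();M=R.from_quat(st["eef_rot"]).as_matrix();g=st["ee_pos"]-.019*M[:,2]
ey=np.array([-ex[1],ex[0],0]);T=np.c_[np.cross(-ey,-d),-ey,-d]
print("K in tool cm",(M.T@(K-g)*100).round(2),"rotvec",R.from_matrix(M.T@T).as_rotvec().round(3),st["joint_positions"].round(2),st["ft_force"])
E
python3 k.py
```

```text
[([252.9, 212.0], [222, 182, 63, 61, 3000])]
[([295.8, 246.0], [286, 237, 21, 19, 314])]
tri [ 0.51991326 -0.10680073  0.23703356]
K in tool cm [0.27 0.02 8.66] rotvec [ 0.002  0.003 -0.002] [ 0.29 -0.44 -0.19  2.18 -0.01  0.79 -1.69] [0.65799332 0.70451017 0.27633713]
```

Call:
{"fn": "move_arm", "kwargs": {
  "targets": [
    [[0.15, 0, 2.2], [0, 0, 0], 100],
    [[0, 0, 2.2], [0, 0, 0], 100],
    [[0, 0, 2.2], [0, 0, 0], 100],
    [[0, 0, 2.0], [0, 0, 0], 100],
    [[0, 0, 0], [0, 0, 0], 60],
    [[0, 0, 0], [0, 0, 0], 20],
    [[0, 0, 0], [0, 0, 0], 20],
    [[0, 0, 0], [0, 0, 0], 20],
    [[0, 0, 0], [0, 0, 0], 20],
    [[0, 0, 0], [0, 0, 0], 20],
    [[0, 0, 0], [0, 0, 0], 20],
    [[0, 0, 0], [0, 0, 0], 20]
  ],
  "grip_force": 40
}}

```text
time: 11.5
ee_pos: [0.5299, -0.1095, 0.2202]
eef_rot: [0.949, -0.105, 0.297, 0.033]
ft_force: [0.4, -0.0, 1.8]
width: 0.0451
grip_force: 40.0
```

```bash
python3 k.py
```

```text
[([253.4, 243.5], [212, 229, 84, 26, 1485]), ([253.8, 291.0], [204, 279, 100, 27, 2394])]
[([296.5, 242.0], [286, 237, 21, 11, 154])]
tri [ 0.53106377 -0.10784174  0.26242236]
K in tool cm [ 0.23  0.06 -0.05] rotvec [ 0.001  0.004 -0.002] [ 0.31 -0.25 -0.22  2.21  0.04  0.58 -1.73] [0.80668778 0.49842688 1.15264604]
```

View pics/w4.png

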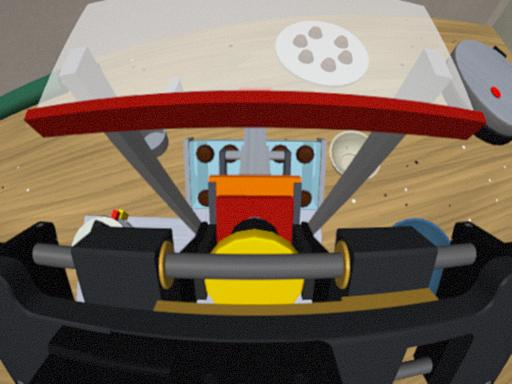

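The view shows the pads closed on the flange rim (width 45 mm) rather than the neck. I'll open, go 7 mm deeper and regrip.

Call:
{"fn": "move_arm", "kwargs": {
  "targets": [
    [[0, 0, 0], [0, 0, 0], 80],
    [[0, 0, 0], [0, 0, 0], 80],
    [[0, 0, 0], [0, 0, 0], 80],
    [[0.1, 0, 0.35], [0, 0, 0], 80],
    [[0.1, 0, 0.35], [0, 0, 0], 80],
    [[0, 0, 0], [0, 0, 0], 20],
    [[0, 0, 0], [0, 0, 0], 10],
    [[0, 0, 0], [0, 0, 0], 10],
    [[0, 0, 0], [0, 0, 0], 10],
    [[0, 0, 0], [0, 0, 0], 10],
    [[0, 0, 0], [0, 0, 0], 10],
    [[0, 0, 0], [0, 0, 0], 10],
    [[0, 0, 0], [0, 0, 0], 10]
  ]
}}

```text
time: 13.22
ee_pos: [0.5353, -0.1107, 0.2155]
eef_rot: [0.949, -0.105, 0.297, 0.033]
ft_force: [-0.0, 1.9, 0.6]
width: 0.0432
grip_force: 40.0
```

```bash
python3 k.py
```

```text
[([253.1, 247.9], [218, 240, 71, 15, 685]), ([253.7, 291.4], [202, 279, 105, 28, 2659])]
[]
K in tool cm [ 0.04  0.05 -0.75] rotvec [ 0.001  0.005 -0.002] [ 0.31 -0.23 -0.22  2.2   0.05  0.57 -1.74] [0.0291469  2.24951225 0.02606333]
```

Run:
```python
from m import *
s=r.camera("scene");t=r.camera("top");w=r.camera("wrist");cv2.imwrite("pics/s5.png",s["image"])
a=s["image"][80:200,150:310];cv2.imwrite("pics/s5c.png",cv2.resize(a,(800,600),interpolation=cv2.INTER_CUBIC))
yaw=-.218;ex=np.array([np.cos(yaw),np.sin(yaw),0]);ez=np.array([0,0,1.]);d=-.574*ex+.819*ez;n=.819*ex+.574*ez
O=np.array([.5797,-.1225,0])
def proj(c,p):
    T=np.linalg.inv(np.array(c["cam_to_world"]));q=T[:3,:3]@p+T[:3,3];f=192/np.tan(np.radians(c["vertical_fov"])/2)
    return (q[:2]/q[2]*f+[c["cx"],c["cy"]]).round(1)
for S in np.arange(.15,.24,.01):
    p=O+.05*ex+.085*ez+S*d
    print(round(S,3),p.round(3),"scene axis",proj(s,p),"far side",proj(s,p+.015*n),"top",proj(t,p))
g=cv2.imread("pics/scene0.png")
for y in range(134,182,2): print(y,g[y,226].tolist())
```

```text
0.15 [ 0.544 -0.115  0.208] scene axis [221.4 164. ] far side [219.6 164.5] top [298.6 226.2]
0.16 [ 0.539 -0.113  0.216] scene axis [222.2 159.5] far side [220.3 160. ] top [298.4 228.9]
0.17 [ 0.533 -0.112  0.224] scene axis [222.9 155.1] far side [221.1 155.5] top [298.1 231.6]
0.18 [ 0.528 -0.111  0.232] scene axis [223.6 150.7] far side [221.8 151. ] top [297.9 234.5]
0.19 [ 0.522 -0.11   0.241] scene axis [224.4 146.2] far side [222.6 146.5] top [297.7 237.4]
0.2 [ 0.516 -0.108  0.249] scene axis [225.1 141.7] far side [223.3 141.9] top [297.5 240.3]
0.21 [ 0.511 -0.107  0.257] scene axis [225.9 137.2] far side [224.1 137.4] top [297.2 243.3]
0.22 [ 0.505 -0.106  0.265] scene axis [226.6 132.7] far side [224.8 132.8] top [297.  246.4]
0.23 [ 0.5   -0.105  0.273] scene axis [227.4 128.2] far side [225.6 128.2] top [296.8 249.6]
134 [129, 153, 164]
136 [130, 158, 169]
138 [114, 136, 146]
140 [48, 56, 60]
142 [22, 24, 30]
144 [25, 25, 33]
146 [26, 28, 32]
148 [22, 26, 30]
150 [23, 25, 30]
152 [26, 31, 35]
154 [34, 36, 39]
156 [94, 95, 98]
158 [96, 99, 102]
160 [93, 95, 101]
162 [83, 84, 96]
164 [42, 46, 111]
166 [29, 34, 115]
168 [32, 37, 103]
170 [50, 53, 101]
172 [42, 46, 105]
174 [33, 36, 103]
176 [28, 46, 118]
178 [39, 78, 157]
180 [39, 81, 159]
```

View pics/s5c.png

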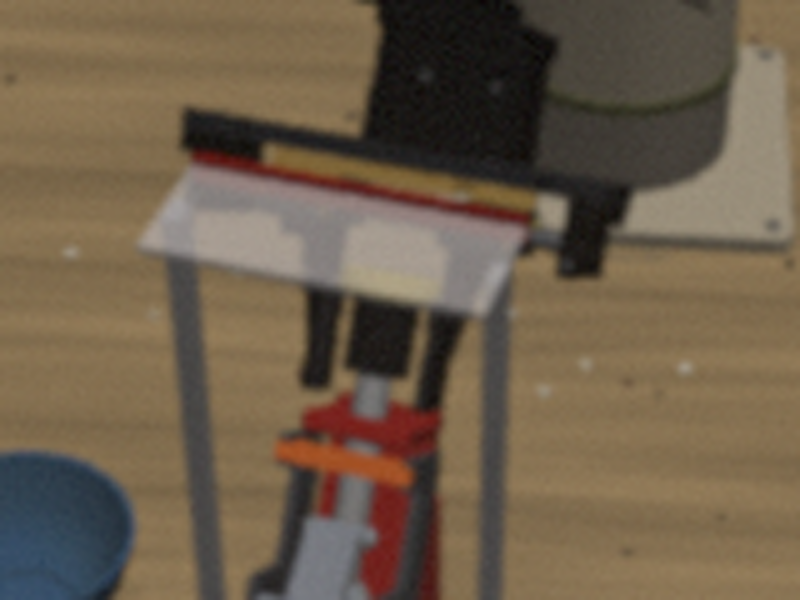

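The scene crop shows straight fingers blocked by the 46 mm flange, with the pads clear of the neck. I'll take the flange rim squarely in the pads with a firm grip instead.

Call:
{"fn": "move_arm", "kwargs": {
  "targets": [
    [[0, 0, 0], [0, 0, 0], 80],
    [[0, 0, 0], [0, 0, 0], 80],
    [[0, 0, 0], [0, 0, 0], 80],
    [[0, 0, -1.5], [0, 0, 0], 80],
    [[0, 0, -1.5], [0, 0, 0], 80],
    [[0, 0, 0], [0, 0, 0], 80],
    [[0, 0, 0], [0, 0, 0], 20],
    [[0, 0, 0], [0, 0, 0], 20],
    [[0, 0, 0], [0, 0, 0], 20],
    [[0, 0, 0], [0, 0, 0], 20],
    [[0, 0, 0], [0, 0, 0], 20],
    [[0, 0, 0], [0, 0, 0], 20],
    [[0, 0, 0], [0, 0, 0], 20]
  ],
  "grip_force": 55
}}

```text
time: 15.1
ee_pos: [0.5185, -0.1069, 0.2399]
eef_rot: [0.949, -0.105, 0.297, 0.033]
ft_force: [-0.8, 1.8, -0.9]
width: 0.0438
grip_force: 55.0
```

```bash
python3 k.py
```

```text
[([253.4, 237.3], [212, 215, 85, 39, 2509]), ([253.8, 285.3], [220, 279, 69, 17, 826])]
[([296.0, 245.4], [286, 237, 21, 18, 292])]
tri [ 0.5246528  -0.10636397  0.26758055]
K in tool cm [0.07 0.05 2.24] rotvec [ 0.001  0.005 -0.002] [ 0.31 -0.3  -0.21  2.2   0.02  0.64 -1.72] [-0.76349424  0.92868597 -0.85275087]
```

Call:
{"fn": "move_arm", "kwargs": {
  "targets": [
    [[0, 0, -0.3], [0, 0, 0], 20],
    [[0, 0, -0.3], [0, 0, 0], 20],
    [[0, 0, -0.4], [0, 0, 0], 20],
    [[0, 0, -0.4], [0, 0, 0], 20],
    [[0, 0, -0.4], [0, 0, 0], 20],
    [[0, 0, -0.2], [0, 0, 0], 20],
    [[0, 0, 0], [0, 0, 0], 20],
    [[0, 0, 0], [0, 0, 0], 20]
  ]
}}

```text
time: 16.2
ee_pos: [0.5073, -0.1045, 0.2562]
eef_rot: [0.949, -0.105, 0.297, 0.033]
ft_force: [0.2, 3.3, -4.4]
width: 0.0437
grip_force: 55.0
```

```bash
cat > f.py <<'E'
from m import *
yaw=-.218;ex=np.array([np.cos(yaw),np.sin(yaw),0]);d=-.574*ex+np.array([0,0,.819])
s=r.camera("scene");s=r.camera("scene");im=s["image"];st=r.read_state()
bs=blobs(im,"blk",(205,110,250,165))[0];print([b for b in bs])
h=cv2.cvtColor(im,cv2.COLOR_BGR2HSV)
for u in(223,225,227): print(u,[int(v) for v in im[100:165:1,u].max(axis=1)])
print("s along",((st["ee_pos"]-[.5185,-.1069,.2399])@d*1000).round(2),"F along",(st["ft_force"]@d).round(2),st["ft_force"],st["width"],st["joint_positions"].round(2))
E
python3 f.py
```

```text
[([217.6, 111.9], [215, 110, 6, 5, 29]), ([245.6, 114.3], [242, 110, 8, 10, 55]), ([226.5, 142.7], [221, 140, 12, 6, 54])]
223 [27, 32, 65, 101, 118, 120, 116, 114, 120, 127, 129, 131, 131, 122, 115, 114, 117, 108, 92, 110, 140, 151, 156, 163, 170, 169, 165, 167, 161, 151, 139, 134, 134, 133, 133, 137, 133, 126, 101, 69, 44, 30, 26, 32, 37, 66, 97, 104, 103, 102, 101, 103, 104, 109, 109, 105, 110, 113, 114, 115, 117, 117, 116, 118, 119]
225 [63, 67, 82, 115, 133, 130, 123, 124, 128, 127, 129, 125, 115, 112, 109, 116, 122, 116, 94, 99, 132, 146, 154, 162, 165, 170, 171, 167, 166, 156, 144, 135, 134, 134, 135, 134, 135, 131, 113, 82, 52, 35, 34, 32, 34, 55, 91, 108, 118, 121, 116, 117, 118, 119, 117, 117, 118, 114, 114, 114, 109, 109, 107, 110, 118]
227 [79, 109, 119, 125, 128, 122, 122, 124, 127, 128, 128, 128, 125, 124, 127, 127, 126, 121, 104, 98, 121, 145, 150, 157, 165, 169, 171, 173, 169, 165, 150, 135, 136, 135, 135, 136, 136, 137, 123, 93, 62, 41, 31, 30, 26, 41, 73, 105, 112, 111, 108, 107, 103, 105, 103, 101, 103, 103, 105, 107, 102, 98, 101, 107, 117]
s along 19.91 F along -3.08 [-0.82397497  3.29194863 -4.8245916 ] 0.04368012951899287 [ 0.3  -0.35 -0.2   2.19  0.01  0.69 -1.71]
```

The knob follows (20 mm, about 3 N). I'll continue.

Call:
{"fn": "move_arm", "kwargs": {
  "targets": [
    [[0, 0, -0.3], [0, 0, 0], 20],
    [[0, 0, -0.4], [0, 0, 0], 20],
    [[0, 0, -0.4], [0, 0, 0], 20],
    [[0, 0, -0.4], [0, 0, 0], 20],
    [[0, 0, -0.4], [0, 0, 0], 20],
    [[0, 0, -0.2], [0, 0, 0], 20],
    [[0, 0, 0], [0, 0, 0], 20],
    [[0, 0, 0], [0, 0, 0], 20],
    [[0, 0, 0], [0, 0, 0], 20]
  ]
}}

```text
time: 17.42
ee_pos: [0.4955, -0.1018, 0.2735]
eef_rot: [0.949, -0.105, 0.297, 0.033]
ft_force: [1.9, 5.3, -8.5]
width: 0.0434
grip_force: 55.0
```

Call:
{"fn": "move_arm", "kwargs": {
  "targets": [
    [[0, 0, -0.15], [0, 0, 0], 20],
    [[0, 0, 0], [0, 0, 0], 20],
    [[0, 0, 0], [0, 0, 0], 20]
  ]
}}

```text
time: 17.8
ee_pos: [0.4947, -0.1016, 0.2747]
eef_rot: [0.949, -0.105, 0.297, 0.033]
ft_force: [0.7, 5.0, -8.2]
width: 0.0438
grip_force: 55.0
```

```bash
python3 f.py | tail -1
```

```text
s along 42.52 F along -7.34 [ 0.89936276  4.93082387 -9.09186745] 0.044072233538728 [ 0.3  -0.39 -0.19  2.19 -0.    0.74 -1.7 ]
```

Call:
{"fn": "move_arm", "kwargs": {
  "targets": [
    [[0, 0, -0.1], [0, 0, 0], 20],
    [[0, 0, 0], [0, 0, 0], 20],
    [[0, 0, 0], [0, 0, 0], 20]
  ]
}}

```text
time: 18.27
ee_pos: [0.4942, -0.1014, 0.2755]
eef_rot: [0.949, -0.105, 0.297, 0.033]
ft_force: [0.9, 4.8, -8.5]
width: 0.0438
grip_force: 55.0
```

Call:
{"fn": "move_arm", "kwargs": {
  "targets": [
    [[0, 0, -0.1], [0, 0, 0], 20],
    [[0, 0, 0], [0, 0, 0], 20],
    [[0, 0, 0], [0, 0, 0], 20]
  ]
}}

```text
time: 18.65
ee_pos: [0.4936, -0.1013, 0.2764]
eef_rot: [0.949, -0.105, 0.297, 0.033]
ft_force: [1.0, 4.9, -8.6]
width: 0.0435
grip_force: 55.0
```

```bash
python3 f.py | tail -1;python3 - <<'E'
from m import *
s=r.camera("scene")["image"][100:250,150:350];cv2.imwrite("pics/s6.png",cv2.resize(s,(800,600),interpolation=cv2.INTER_CUBIC))
t=r.camera("top");print(blobs(t["image"],"red",(280,150,330,190))[0],blobs(t["image"],"red",(200,180,240,210))[0])
E
```

```text
s along 44.51 F along -6.75 [ 1.39367707  5.22394471 -8.08254412] 0.04350659209211077 [ 0.3  -0.4  -0.19  2.19 -0.    0.75 -1.69]
[([306.7, 173.6], [299, 166, 16, 16, 171])] [([232.3, 195.1], [231, 194, 3, 3, 7])]
```

View pics/s6.png

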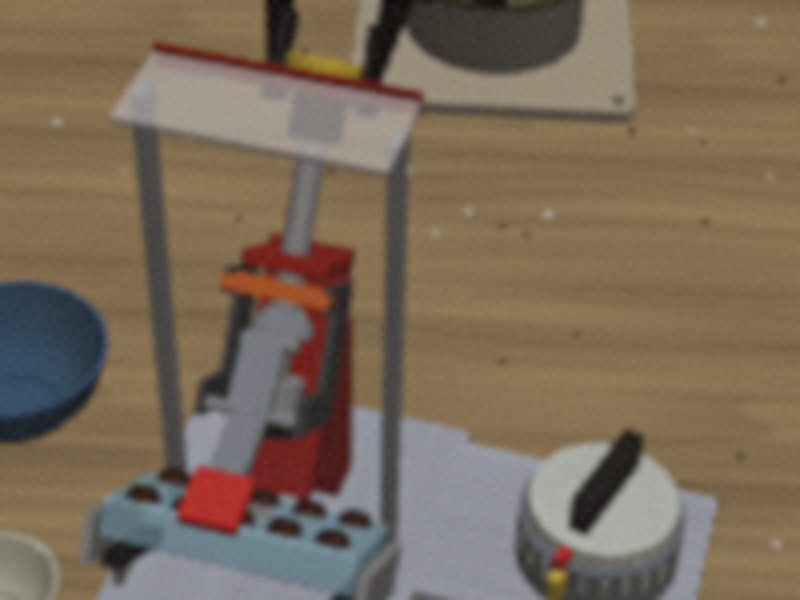

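The view shows the striker head just below the orange backstop. I'll track the pad's dip to sense the sear lifting.

```bash
cat > p.py <<'E'
from m import *
z=cv2.imread("pics/s5.png");s=r.camera("scene");t=r.camera("top")
roi=(185,205,220,240)
print("rest",max(blobs(z,"red",roi)[0],key=lambda b:b[1][4]),"now",max(blobs(s["image"],"red",roi)[0],key=lambda b:b[1][4]))
b=max(blobs(s["image"],"red",roi)[0],key=lambda b:b[1][4]);b2=blobs(t["image"],"red",(280,150,330,190))[0][0]
print("top",b2[0],tri(ray(s,*b[0]),ray(t,*b2[0])))
E
python3 p.py
```

```text
rest ([203.0, 221.1], [194, 214, 19, 15, 207]) now ([206.9, 222.3], [194, 210, 26, 23, 291])
top [306.7, 173.5] (array([ 0.66902913, -0.13756802,  0.15076376]), [np.float64(0.0033398988359082224), np.float64(0.0033398988359081903)])
```

Call:
{"fn": "move_arm", "kwargs": {
  "targets": [
    [[0, 0, -0.1], [0, 0, 0], 20],
    [[0, 0, 0], [0, 0, 0], 20],
    [[0, 0, 0], [0, 0, 0], 20]
  ]
}}

```text
time: 19.32
ee_pos: [0.493, -0.1012, 0.2772]
eef_rot: [0.949, -0.105, 0.297, 0.033]
ft_force: [-0.2, 4.5, -7.9]
width: 0.0436
grip_force: 55.0
```

```bash
python3 p.py; python3 f.py | tail -1
```

```text
rest ([203.0, 221.1], [194, 214, 19, 15, 207]) now ([206.9, 222.0], [194, 210, 26, 22, 291])
top [306.9, 173.3] (array([ 0.66938051, -0.13768837,  0.1521213 ]), [np.float64(0.003561359394692533), np.float64(0.0035613593946924897)])
s along 45.54 F along -7.33 [ 1.72186544  5.1156444  -8.54195047] 0.04340636012601049 [ 0.3  -0.4  -0.19  2.18 -0.    0.75 -1.69]
```

Call:
{"fn": "move_arm", "kwargs": {
  "targets": [
    [[0, 0, -0.1], [0, 0, 0], 20],
    [[0, 0, 0], [0, 0, 0], 20],
    [[0, 0, 0], [0, 0, 0], 20]
  ]
}}

```text
time: 19.9
ee_pos: [0.4925, -0.1011, 0.278]
eef_rot: [0.949, -0.105, 0.297, 0.033]
ft_force: [2.0, 5.4, -9.0]
width: 0.0434
grip_force: 55.0
```

Call:
{"fn": "move_arm", "kwargs": {
  "targets": [
    [[0, 0, -0.1], [0, 0, 0], 20],
    [[0, 0, 0], [0, 0, 0], 20],
    [[0, 0, 0], [0, 0, 0], 20]
  ]
}}

```text
time: 20.27
ee_pos: [0.492, -0.101, 0.2788]
eef_rot: [0.949, -0.105, 0.297, 0.033]
ft_force: [2.7, 5.2, -9.3]
width: 0.0435
grip_force: 55.0
```

```bash
python3 p.py; python3 f.py | tail -1;python3 - <<'E'
import cv2
from m import *
s=r.camera("scene")["image"];cv2.imwrite("pics/s7.png",s)
for y in range(162,192): print(y,s[y,[216,218,220,222,224]].tolist())
E
```

```text
rest ([203.0, 221.1], [194, 214, 19, 15, 207]) now ([206.9, 219.5], [194, 209, 26, 20, 291])
top [307.3, 172.6] (array([ 0.6702521 , -0.13744992,  0.16094809]), [np.float64(0.0038079157094275), np.float64(0.003807915709427462)])
s along 47.48 F along -8.33 [ 2.26482322  4.24941894 -9.26655007] 0.043341525089983325 [ 0.3  -0.4  -0.19  2.18 -0.01  0.75 -1.69]
162 [[27, 34, 118], [25, 31, 119], [59, 62, 106], [100, 100, 112], [107, 109, 116]]
163 [[32, 35, 121], [30, 36, 120], [40, 45, 116], [71, 72, 117], [87, 89, 117]]
164 [[26, 32, 116], [32, 36, 121], [26, 33, 119], [40, 44, 119], [54, 58, 121]]
165 [[25, 30, 112], [29, 34, 117], [30, 36, 120], [31, 33, 120], [32, 38, 121]]
166 [[29, 39, 105], [30, 35, 111], [31, 36, 113], [25, 26, 113], [27, 30, 116]]
167 [[42, 56, 106], [29, 31, 96], [50, 53, 100], [48, 52, 111], [33, 38, 110]]
168 [[41, 60, 120], [43, 49, 105], [81, 83, 96], [77, 78, 101], [60, 62, 100]]
169 [[35, 67, 141], [49, 64, 129], [89, 96, 116], [98, 105, 113], [86, 90, 100]]
170 [[38, 80, 160], [43, 79, 154], [67, 91, 144], [86, 101, 136], [86, 95, 120]]
171 [[40, 83, 16
[... 1091 characters left out ...]
, 109]]
184 [[110, 107, 110], [113, 111, 111], [117, 116, 116], [101, 102, 106], [69, 69, 108]]
185 [[124, 117, 114], [126, 120, 118], [124, 117, 117], [111, 108, 110], [73, 75, 110]]
186 [[127, 120, 118], [126, 120, 116], [125, 120, 118], [116, 112, 112], [104, 100, 115]]
187 [[125, 120, 119], [126, 120, 117], [123, 116, 115], [109, 105, 105], [110, 108, 114]]
188 [[128, 122, 119], [124, 119, 117], [119, 115, 113], [91, 90, 91], [87, 86, 98]]
189 [[124, 119, 117], [125, 118, 116], [117, 113, 111], [76, 76, 83], [57, 59, 97]]
190 [[125, 118, 118], [126, 120, 119], [112, 108, 105], [63, 65, 91], [33, 41, 109]]
191 [[127, 122, 118], [125, 118, 117], [102, 100, 99], [57, 61, 94], [30, 35, 110]]
```

The pad dipped at 44.5–45.5 mm and is back home at 47.5 mm, so the sear has snapped in. I'll ease the knob back to settle on it.

Call:
{"fn": "move_arm", "kwargs": {
  "targets": [
    [[0, 0, 0.15], [0, 0, 0], 20],
    [[0, 0, 0.15], [0, 0, 0], 20],
    [[0, 0, 0.1], [0, 0, 0], 20],
    [[0, 0, 0], [0, 0, 0], 20],
    [[0, 0, 0], [0, 0, 0], 20]
  ]
}}

```text
time: 21.15
ee_pos: [0.4941, -0.1014, 0.2757]
eef_rot: [0.949, -0.105, 0.297, 0.033]
ft_force: [-2.1, 6.1, -5.7]
width: 0.0438
grip_force: 55.0
```

Call:
{"fn": "move_arm", "kwargs": {
  "targets": [
    [[0, 0, 0.1], [0, 0, 0], 20],
    [[0, 0, 0], [0, 0, 0], 20],
    [[0, 0, 0], [0, 0, 0], 20]
  ]
}}

```text
time: 21.52
ee_pos: [0.4944, -0.1016, 0.2753]
eef_rot: [0.949, -0.105, 0.297, 0.033]
ft_force: [-11.1, 7.3, 0.2]
width: 0.0439
grip_force: 55.0
```

```bash
python3 f.py | tail -1; python3 p.py
```

```text
s along 43.19 F along 7.14 [-10.27032723   7.74175042   0.516517  ] 0.043554523772353915 [ 0.3  -0.4  -0.19  2.19 -0.    0.74 -1.7 ]
rest ([203.0, 221.1], [194, 214, 19, 15, 207]) now ([206.7, 219.8], [194, 210, 26, 19, 283])
top [307.3, 172.6] (array([ 0.67034166, -0.13772408,  0.16006281]), [np.float64(0.003633476634963325), np.float64(0.0036334766349633485)])
```

The striker is caught at about 43.5 mm. I'll unload, release and retract.

Call:
{"fn": "move_arm", "kwargs": {
  "targets": [
    [[0, 0, -0.05], [0, 0, 0], 20],
    [[0, 0, 0], [0, 0, 0], 20],
    [[0, 0, 0], [0, 0, 0], 50],
    [[0, 0, 0], [0, 0, 0], 80],
    [[0, 0, 0], [0, 0, 0], 90],
    [[0, 0, 0], [0, 0, 0], 90],
    [[0, 0, -1.5], [0, 0, 0], 90],
    [[0, 0, -1.5], [0, 0, 0], 90],
    [[0, 0, -2], [0, 0, 0], 90],
    [[0, 0, 0], [0, 0, 0], 90]
  ]
}}

```text
time: 22.98
ee_pos: [0.467, -0.0954, 0.3191]
eef_rot: [0.948, -0.105, 0.299, 0.033]
ft_force: [0.7, -0.9, -0.9]
width: 0.078
grip_force: 0.0
```

```bash
cat > q.py <<'E'
from m import *
s=r.camera("scene");t=r.camera("top");st=r.read_state()
w=blobs(t["image"],"red",(200,180,240,210))[0],blobs(t["image"],"yel",(200,180,240,210),3)[0];print("wheel",w)
b=blobs(s["image"],"red",(190,207,214,240))[0];b2=blobs(t["image"],"red",(280,150,330,190))[0];print(b,b2)
c=max(b,key=lambda x:x[1][4])
for q in((c[0],b2[0][0]),) if b2 else (): print("pad",tri(ray(s,*q[0]),ray(t,*q[1])))
print("s5 pad",tri(ray(s,202.5,220.5),ray(t,307.3,172.6)))
print("yel",blobs(t["image"],"yel",(270,220,330,270))[0])
M=R.from_quat(st["eef_rot"]).as_matrix();print(st["ee_pos"],M.round(3).tolist(),st["joint_positions"].round(2))
E
python3 q.py
```

```text
wheel ([([232.3, 195.1], [231, 194, 3, 3, 7])], [([234.2, 192.2], [233, 192, 3, 2, 4])])
[([203.5, 220.9], [194, 214, 20, 15, 215])] [([307.3, 172.6], [300, 165, 16, 16, 183])]
pad (array([ 0.67085092, -0.14136405,  0.15640041]), [np.float64(0.0004189849529079189), np.float64(0.0004189849529078947)])
s5 pad (array([ 0.67082964, -0.14234354,  0.15739152]), [np.float64(0.0006659353239135533), np.float64(0.0006659353239135158)])
yel [([294.4, 260.2], [283, 251, 23, 19, 348])]
[ 0.46689029 -0.09547167  0.31679176] [[0.801, -0.218, 0.557], [-0.179, -0.976, -0.125], [0.571, 0.0, -0.821]] [ 0.29 -0.49 -0.18  2.16 -0.02  0.86 -1.68]
```

Call:
{"fn": "move_arm", "kwargs": {
  "targets": [
    [[0, 0, 0], [0, -0.155, 0], 90],
    [[0, 0, 0], [0, -0.155, 0], 90],
    [[0, 0, 0], [0, -0.155, 0], 90],
    [[0, 0, 0], [0, -0.146, 0], 90],
    [[0, 0, -4], [0, 0, 0], 90],
    [[0, 0, -4], [0, 0, 0], 60],
    [[0, 0, -5], [0, 0, 0], 0],
    [[3.5, 0, 0], [0, 0, 0], 0],
    [[3.5, 0, 0], [0, 0, 0], 0],
    [[3.5, 0, 0], [0, 0, 0], 0],
    [[3.5, 0, 0], [0, 0, 0], 0],
    [[3.5, 0, 0], [0, 0, 0], 0],
    [[3.4, 0, 0], [0, 0, 0], 0],
    [[0, 0, 0], [0, 0, 0], 0],
    [[0, 0, 0], [0, 0, 0], 0]
  ],
  "grip_force": 20
}}

```text
time: 24.95
ee_pos: [0.6714, -0.1411, 0.4448]
eef_rot: [0.994, -0.11, -0.003, -0.0]
ft_force: [-0.0, 0.2, 0.1]
width: 0.0007
grip_force: 0.0
```

Run:
```python
from m import *
s=r.camera("scene")["image"];cv2.imwrite("pics/s8.png",s);c=r.camera("wrist")
print([(b,onz(c,*b[0],.157,True).round(4)) for b in blobs(c["image"],"red",amin=100)[0]])
st=r.read_state();print(st["ee_pos"],R.from_quat(st["eef_rot"]).as_matrix().round(3).tolist(),st["width"],st["joint_positions"].round(2))
```

```text
[(([254.5, 158.8], [243, 148, 24, 22, 472]), array([ 0.6701, -0.1412,  0.157 ]))]
[ 0.67081083 -0.14116149  0.44638115] [[0.976, -0.219, -0.003], [-0.219, -0.976, 0.001], [-0.003, 0.0, -1.0]] 0.0005854313406831553 [ 0.21  0.51 -0.15  0.75  0.07  1.89 -1.68]
```

View pics/s8.png

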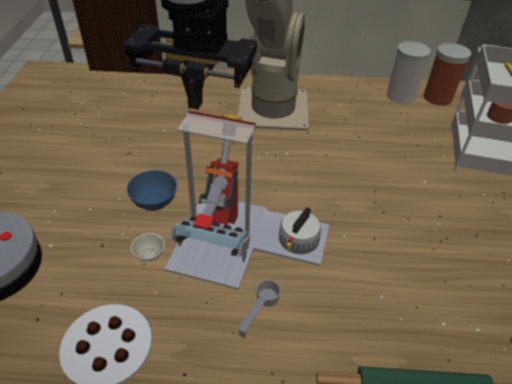

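The scene view shows the closed gripper above the knocker with the pad free below, and the wrist view puts the pad right under the TCP. I'll descend to just above it.

Call:
{"fn": "move_arm", "kwargs": {
  "targets": [
    [[0.3, 0, 4], [0, 0, 0], 0],
    [[0, 0, 5], [0, 0, 0], 0],
    [[0, 0, 5], [0, 0, 0], 0],
    [[0, 0, 5], [0, 0, 0], 0],
    [[0, 0, 5], [0, 0, 0], 0],
    [[0, 0, 3], [0, 0, 0], 0],
    [[0, 0, 0], [0, 0, 0], 0],
    [[0, 0, 0], [0, 0, 0], 0]
  ]
}}

```text
time: 26.05
ee_pos: [0.6738, -0.1418, 0.1781]
eef_rot: [0.994, -0.11, -0.001, -0.0]
ft_force: [0.4, -0.7, 0.2]
width: 0.0003
grip_force: 0.0
```

Call:
{"fn": "move_arm", "kwargs": {
  "targets": [
    [[0, 0, 0.9], [0, 0, 0], 0],
    [[0, 0, 0.9], [0, 0, 0], 0],
    [[0, 0, 0.6], [0, 0, 0], 0],
    [[0, 0, 0.6], [0, 0, 0], 0],
    [[0, 0, 0.5], [0, 0, 0], 0],
    [[0, 0, 0], [0, 0, 0], 0]
  ]
}}

```text
time: 26.8
ee_pos: [0.6727, -0.1416, 0.14]
eef_rot: [0.994, -0.11, -0.003, -0.0]
ft_force: [0.5, 1.0, 1.4]
width: 0.0005
grip_force: 0.7
```

Call:
{"fn": "move_arm", "kwargs": {
  "targets": [
    [[0, 0, 0.4], [0, 0, 0], 0],
    [[0, 0, 0], [0, 0, 0], 0],
    [[0, 0, 0], [0, 0, 0], 0]
  ]
}}

```text
time: 27.18
ee_pos: [0.6731, -0.1416, 0.1367]
eef_rot: [0.994, -0.11, -0.002, -0.0]
ft_force: [0.2, 0.4, 2.2]
width: 0.0006
grip_force: 0.7
```

```bash
python3 q.py|sed -n '/yel/p;/wheel/p'
```

```text
wheel ([([232.1, 195.1], [231, 194, 3, 3, 8])], [([234.2, 192.2], [233, 192, 3, 2, 4])])
yel [([291.5, 246.6], [286, 238, 11, 19, 168])]
```

The flange is back at rest (row 246), so it has fired. I'll retreat and check the mould.

Call:
{"fn": "move_arm", "kwargs": {
  "targets": [
    [[0, 0, -2], [0, 0, 0], 0],
    [[0, 0, -4], [0, 0, 0], 0],
    [[0, 0, -5], [0, 0, 0], 0],
    [[0, 0, -5], [0, 0, 0], 0],
    [[0, 0, -5], [0, 0, 0], 0],
    [[0, 0, -5], [0, 0, 0], 0],
    [[0, 0, -5], [0, 0, 0], 0],
    [[0, 0, 0], [0, 0, 0], 0],
    [[0, 0, 0], [0, 0, 0], 0],
    [[0, 0, 0], [0, 0, 0], 0],
    [[0, 0, 0], [0, 0, 0], 0]
  ]
}}

```text
time: 28.65
ee_pos: [0.674, -0.1419, 0.4458]
eef_rot: [0.994, -0.11, -0.003, -0.0]
ft_force: [-0.0, 0.2, 1.2]
width: 0.0004
grip_force: 0.0
```

```bash
python3 q.py
python3 - <<'E'
from m import *
s=r.camera("scene")["image"];z=cv2.imread("pics/s8.png")
a=np.vstack([x[190:265,150:330] for x in(z,s)]);cv2.imwrite("pics/cmp.png",cv2.resize(a,(720,600),interpolation=cv2.INTER_CUBIC))
E
```

```text
wheel ([([232.1, 195.1], [231, 194, 3, 3, 8])], [([234.2, 192.4], [233, 192, 3, 2, 5])])
[([202.9, 221.0], [193, 214, 20, 15, 204])] [([307.0, 173.1], [300, 165, 15, 16, 171])]
pad (array([ 0.66985187, -0.14181963,  0.15481335]), [np.float64(0.0005975090095553165), np.float64(0.000597509009555274)])
s5 pad (array([ 0.67082964, -0.14234354,  0.15739152]), [np.float64(0.0006659353239135533), np.float64(0.0006659353239135158)])
yel [([295.7, 247.0], [286, 238, 21, 19, 316])]
[ 0.67410766 -0.14190553  0.44614056] [[0.976, -0.219, -0.005], [-0.219, -0.976, 0.001], [-0.005, 0.0, -1.0]] [ 0.21  0.52 -0.15  0.73  0.08  1.89 -1.68]
```

View pics/cmp.png

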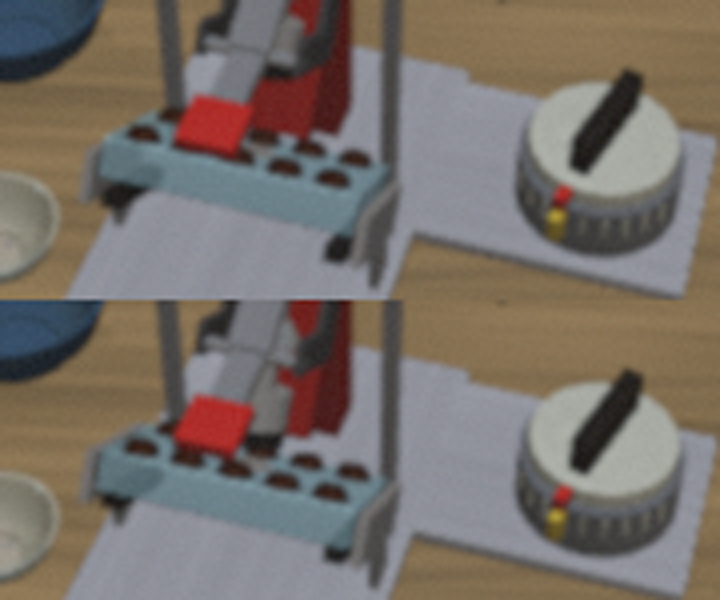

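The pralines have shifted about 14 crop px, against roughly 14 expected for 8 mm, so the mould is home. The pointer is still over the rider and the bystanders haven't moved.

```bash
python3 -c "
from bench import r
print(r.close_job())"
```

```text
the job is handed in; nothing more can be done
None
```

The job is handed in at about 29 s: the wheel pointer stands over the yellow rider, the striker was drawn until the sear caught (gripped by its flange rim, since the fingers would not close on the neck) without reaching the backstop, and the pad press fired it; by the camera the mould moved about 8 mm to its buffers, and bowl, dish and scoop were never touched, though the knob came to rest roughly 2–3 mm above its starting position.

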